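# Sort out the mixed-up jar lids in the pottery studio

### The arm

A 6-joint arm with a two-finger parallel gripper is mounted at the origin on the work surface. World frame = base frame: x ahead of the robot, y to its left, z up, the work surface at z = 0. Lengths are in m, angles in rad, forces in N, time in s.
With the tool pointing down it reaches from about 0.4 to 0.825 m from the base axis. Payload 7 kg.
Tool frame: the origin (TCP) lies between the finger pads; the fingertips stand 8 mm ahead of it and the grasp point (between the pads) lies 11 mm behind it (arm.finger_overhang is the distance from the TCP to the fingertips, in m); z points along the fingers, y is the line along which they close (so a half turn about z gives the same grasp; the last joint's range is limited). The gripper opens to 88 mm and grips with 3 to 60 N. Pads are 19 mm wide; open, the fingers measure 130 mm over their backs; the gripper's body (78 mm by 193 mm) begins 47 mm behind the grasp point.
Start: joints at [-1.046, 0.359, 0.012, 0, -1.224, -0.288], TCP at [0.158, -0.656, 0.235] pointing down, gripper open.
Joint ranges: [-3.07, 3.07], [-1.43, 2.12], [-1.02, 1.25], [-3.03, 1.67], [-3.05, -0], [-3.03, 3.03]. Speed limits (rad/s): [2.39, 2.39, 3.01, 3.14, 3.14, 3.14].

### API

Orientations are given as [roll, pitch, yaw] about the fixed x, y, z axes, in that order (R = Rz(yaw) Ry(pitch) Rx(roll)).
In Python, from station import arm gives the robot as it stands.
- The arm moves only by the tool move_arm, never from a script. Its argument "rows" is text: rows parted by semicolons, each of 7 numbers parted by spaces: the turn, a rotation vector about the tool's x, y, z in degrees, then the shift along the tool's x, y, z in m, then the finger opening in m, from 0 to 0.0876. A call has 1 to 8 rows; each row shifts and turns the commanded pose from where the row before left it, along the tool's axes as they then stand; what a row does not reach is not made up. A row lasts 1/8 s, in which the tool goes at most 62.5 mm and 10.7 degrees, less where a joint would pass 70% of its speed; a pose out of reach is approached as far as the arm can. A call is refused whole if a number of a shift passes 0.0625 or a number of a turn 10.7, either way. A call with a gripper value outside its range is refused whole. The fingers move at their own pace and stop on an object; "squeeze" is the grip in N (left out, the last holds). Time passes only in rows, so rows that do not move let the fingers close. It gives the time, the measured TCP pose, the force, the opening and the grip force at its end, in the units of the state.
- arm.get_state(): the state, without advancing time (a new reading comes with each control period).
- arm.grab_frame(name): name is "scene" or "top"; returns (picture, depth): 400x640x3 uint8, blue, green, red; 400x640 float32, m along the optical axis (not along the pixel's ray), 0 where there is no reading.
- arm.camera_model(name): a dict with "mtx" (3x3 intrinsics, pixels), "camera_from_world" (4x4, takes a point from world to camera coordinates). Camera axes: x right, y down, z forward; pixel columns grow to the right and rows downward; lengths in m; the calibration is good to about 2 mm. A picture is of the moment at which its call begins. camera_model takes no time and is no camera call.
- arm.job_done(): hands the job in; it is judged then, once.
The state is a dict: "t": time; "q": joint angles; "qd": joint speeds; "joint_efforts": joint torques, N m; "eef_pos": TCP position; "ee_rot": TCP orientation; "force": force on the tool from outside, world axes, zero at the start; "moment": the same for the moment, N m; "width": finger opening in m; "gripper_force": force on a finger pad.
Only numpy, scipy, OpenCV 4.12 (cv2) and the standard library are available. Lean on these libraries where they do the work, as an engineer would, in place of code of your own. Each camera call takes 0.05 s, during which the arm holds its last target. There are 200 camera calls.

### The job

The three glazed jars have come from the kiln wearing each other's lids: change the lids round so that every jar is properly closed with the lid of its own colour. All jars are covered, so park a lid for a moment, for instance on the empty little banding wheel. Set every lid down gently without dropping it, and leave the jars and the two raw clay pots standing where they are.

Things in the scene. Friction and masses are not known exactly. Their poses are not given: they have to be found in the camera images.
- lid_blue: Loose cobalt-blue glazed lid, about 0.12 kg: 70 mm disc, round knob on top, bare-clay flange below. Origin: centre of the flange's underside, z up. Flange 47 mm wide (38 at its foot), from 0 to 10 mm height; disc from 10 mm (flat underside) to 18 mm (domed top); knob on the axis, 18 to 41 mm, 23 mm wide at its foot, 25 near its top: the grip, from above. On a flat place it stands level on its flange.
- jar_blue: Loose cobalt-blue round-bellied jar, about 0.55 kg, 96 mm wide: its shoulder shows round any lid. Origin: centre of its underside, z up. Flat rim at 85 mm height, 68 mm wide; mouth 56 mm. All jars and lids are of one gauge: on any jar a seated lid has its flange in the mouth (4.5 mm play all round), disc on the rim, origin 75 mm above the jar's. At the start it wears another colour's lid.
- lid_yellow: Loose ochre-yellow glazed lid, about 0.12 kg: 70 mm disc, round knob on top, bare-clay flange below. Origin: centre of the flange's underside, z up. Flange 47 mm wide (38 at its foot), from 0 to 10 mm height; disc from 10 mm (flat underside) to 18 mm (domed top); knob on the axis, 18 to 41 mm, 23 mm wide at its foot, 25 near its top: the grip, from above. On a flat place it stands level on its flange.
- jar_yellow: Loose ochre-yellow round-bellied jar, about 0.55 kg, 96 mm wide: its shoulder shows round any lid. Origin: centre of its underside, z up. Flat rim at 85 mm height, 68 mm wide; mouth 56 mm. All jars and lids are of one gauge: on any jar a seated lid has its flange in the mouth (4.5 mm play all round), disc on the rim, origin 75 mm above the jar's. At the start it wears another colour's lid.
- lid_green: Loose dark-green glazed lid, about 0.12 kg: 70 mm disc, round knob on top, bare-clay flange below. Origin: centre of the flange's underside, z up. Flange 47 mm wide (38 at its foot), from 0 to 10 mm height; disc from 10 mm (flat underside) to 18 mm (domed top); knob on the axis, 18 to 41 mm, 23 mm wide at its foot, 25 near its top: the grip, from above. On a flat place it stands level on its flange.
- jar_green: Loose dark-green round-bellied jar, about 0.55 kg, 96 mm wide: its shoulder shows round any lid. Origin: centre of its underside, z up. Flat rim at 85 mm height, 68 mm wide; mouth 56 mm. All jars and lids are of one gauge: on any jar a seated lid has its flange in the mouth (4.5 mm play all round), disc on the rim, origin 75 mm above the jar's. At the start it wears another colour's lid.
- wheel: Small turquoise banding wheel (potter's turntable), empty at the start: foot fixed to the table, flat round head 120 mm across, its top 45 mm above the table. Origin: centre of the foot's underside, on the axis, z up. The head turns with slight friction; a lid can stand at its centre.
- clay_tumbler: Raw, unfired grey clay tumbler, loose, 80 mm tall, 66 mm across its open mouth. Origin: centre of its underside, z up.
- clay_bowl: Raw, unfired grey clay bowl, loose, 42 mm tall, 82 mm across its open mouth. Origin: centre of its underside, z up.
There are look-alikes about, which are no part of the job. What is shaped like the jar_green but pink is not meant.

How it is judged:
At the end, for the whole second after the job is handed in: Each lid sits on the jar of its own colour, flange in the mouth and disc on the rim (axes within 8 mm, lid origin 70 to 78 mm above the jar's, level within 0.1 rad), at rest and released; the jars stand upright within 30 mm and the two raw clay pots upright within 15 mm of where they stood (horizontal distance between lid_blue and jar_blue below 0.008 m and z of lid_blue in the frame of jar_blue between 0.07 and 0.078 m and angle between each of lid_blue, jar_blue, lid_yellow, jar_yellow, lid_green, jar_green, clay_tumbler, clay_bowl's own z axis and vertical below 0.1 rad and linear speed of each of lid_blue, jar_blue, lid_yellow, jar_yellow, lid_green, jar_green, clay_tumbler, clay_bowl below 0.02 m/s and distance of each of jar_blue, jar_yellow, jar_green from where it was at the start of the episode below 0.03 m and horizontal distance between lid_yellow and jar_yellow below 0.008 m and z of lid_yellow in the frame of jar_yellow between 0.07 and 0.078 m and horizontal distance between lid_green and jar_green below 0.008 m and z of lid_green in the frame of jar_green between 0.07 and 0.078 m and distance of each of clay_tumbler, clay_bowl from where it was at the start of the episode below 0.015 m); the robot touches nothing.
It fails at once if a lid is dropped (it moves faster than 0.6 m/s, a fall of some 20 mm, with the fingers off it) ((linear speed of lid_blue above 0.6 m/s and contact force between lid_blue and the fingers below 0.05 N) or (linear speed of lid_yellow above 0.6 m/s and contact force between lid_yellow and the fingers below 0.05 N) or (linear speed of lid_green above 0.6 m/s and contact force between lid_green and the fingers below 0.05 N)).
It fails at once if a jar is shifted by more than 30 mm or tipped by more than 0.35 rad (distance of any of jar_blue, jar_yellow, jar_green from where it was at the start of the episode above 0.03 m or angle between any of jar_blue, jar_yellow, jar_green's own z axis and vertical above 0.35 rad).
It fails at once if a raw clay pot is shifted by more than 15 mm or tipped by more than 0.35 rad (distance of any of clay_tumbler, clay_bowl from where it was at the start of the episode above 0.015 m or angle between any of clay_tumbler, clay_bowl's own z axis and vertical above 0.35 rad).
It also fails if it takes over 112 s, if anything falls off the work surface, if the arm or the gripper's body presses on something with over 40 N, if the wrist force passes 120 N, or if a joint passes its speed limit or range.

## Working session

There is one attempt and no reset: what is moved stays moved. The work goes in short steps, Python scripts to look and compute and a tool call to move; the robot and the scene stay as the last step left them, time stands still between calls to the robot, and variables do not carry over. Pictures are saved under pics/ and viewed, at most 14 in all, crops included, and the job is handed in when it is done.

Besides the shell and the picture viewer there is one more tool, called after "Request:" as name(argument=value, ...) on one line, values as JSON. move_arm: Moves the arm, as the interface text tells. Its arguments: {"type":"object","properties":{"rows":{"type":"string"},"squeeze":{"type":"number"}},"required":["rows"]}

```bash
ls; mkdir -p pics; python3 - <<'E'
from station import arm
import cv2,numpy as np
for n in("scene","top"):
    p,d=arm.grab_frame(n); cv2.imwrite(f"pics/{n}0.png",p); np.save(f"pics/{n}0.npy",d)
    m=arm.camera_model(n); print(n,np.round(m["mtx"],1).tolist(),np.round(m["camera_from_world"],3).tolist())
s=arm.get_state(); print({k:np.round(v,3).tolist() for k,v in s.items()})
E
```

```text
pics
scene [[367.1, 0.0, 318.4], [0.0, 367.1, 196.6], [0.0, 0.0, 1.0]] [[-0.006, 1.0, 0.001, 0.012], [0.777, 0.005, -0.63, -0.328], [-0.63, -0.003, -0.777, 1.241], [0.0, 0.0, 0.0, 1.0]]
top [[455.3, 0.0, 324.9], [0.0, 455.3, 196.8], [0.0, 0.0, 1.0]] [[0.025, -1.0, -0.003, -0.033], [-0.997, -0.025, -0.066, 0.488], [0.066, 0.005, -0.998, 1.009], [0.0, 0.0, 0.0, 1.0]]
{'t': 0.1, 'q': [-1.046, 0.359, 0.011, -0.0, -1.224, -0.288], 'qd': [-0.001, -0.001, 0.004, 0.002, 0.0, 0.002], 'joint_efforts': [-0.003, -58.416, 29.375, 7.016, 0.01, -0.0], 'eef_pos': [0.158, -0.656, 0.234], 'ee_rot': [3.14, -0.0, -2.905], 'force': [0.161, -0.322, -0.108], 'moment': [0.013, 0.012, 0.017], 'gripper_force': 0.0, 'width': 0.087}
```

View pics/top0.png

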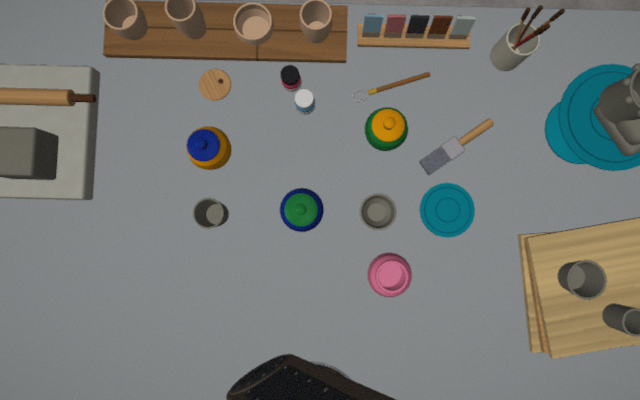

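View pics/scene0.png

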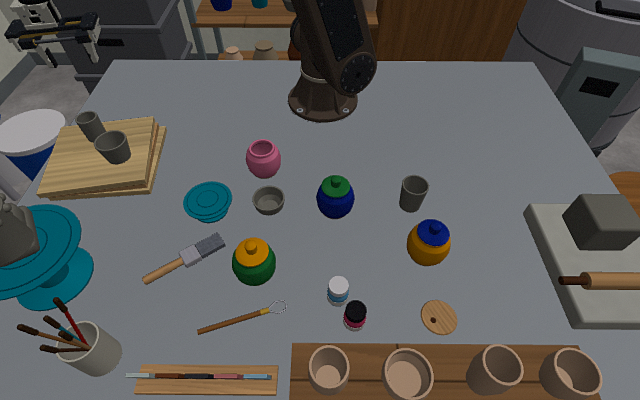

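Top view: the blue lid is on the yellow jar (208,148), the green lid on the blue jar (301,210) and the yellow lid on the green jar (386,128). The empty wheel is at (447,210), the tumbler at (209,213) and the bowl at (378,211). The scene view agrees. The pink jar is a look-alike.

```bash
cat > h.py <<'E'
import cv2,numpy as np
from station import arm
HUE={"blue":(112,128),"yellow":(15,26),"green":(50,80),"teal":(88,104)}
def pts(n,p,d):
    m=arm.camera_model(n);K=m["mtx"];T=np.linalg.inv(m["camera_from_world"])
    v,u=np.mgrid[:400,:640]
    c=np.stack([(u-K[0,2])/K[0,0]*d,(v-K[1,2])/K[1,1]*d,d],-1)
    return c@T[:3,:3].T+T[:3,3]
def circ(P):
    (x,y),r=cv2.minEnclosingCircle(P[:,:2].astype(np.float32)*1000);return x,y,2*r
def look(n,p=None,d=None):
    if p is None:p,d=arm.grab_frame(n)
    W=pts(n,p,d);h=cv2.cvtColor(p,cv2.COLOR_BGR2HSV)
    for c,(a,b) in HUE.items():
        k=cv2.inRange(h,(a,90,40),(b,255,255));k[d<=0]=0
        N,L,S,C=cv2.connectedComponentsWithStats(k)
        for i in range(1,N):
            if S[i,4]<120:continue
            P=W[L==i]
            if not(.2<P[:,0].mean()<.75 and abs(P[:,1].mean())<.5):continue
            z=P[:,2];t=P[z>z.max()-.006]
            print(n,c,"px",C[i].round(),S[i,4],"zmin/max",(np.array([z.min(),z.max()])*1000).round(),"circ",np.round(circ(P),1),"topmean",np.round((t[:,:2].min(0)+t[:,:2].max(0))*500,1),np.round(np.ptp(t[:,:2],axis=0)*1000),len(t))
    return p,d,W
E
python3 - <<'E'
from h import *
for n in("top","scene"):
    p=cv2.imread(f"pics/{n}0.png");d=np.load(f"pics/{n}0.npy");_,_,W=look(n,p,d)
    if n=="top":
        for nm,(u,v) in dict(tumbler=(209,213),bowl=(378,211),pink=(390,275),bottle=(305,100)).items():
            P=W[v-25:v+26,u-25:u+26].reshape(-1,3);P=P[P[:,2]>.015];print(nm,np.round(circ(P),0),P[:,2].max().round(3))
E
```

```text
top blue px [203. 145.] 800 zmin/max [ 79. 119.] circ [587.9 239.3  68.7] topmean [586.9 239.2] [21. 22.] 84
top blue px [302. 210.] 472 zmin/max [-0. 80.] circ [456.5  28.4  92.9] topmean [460.3  30. ] [81. 79.] 82
top yellow px [214.  84.] 750 zmin/max [-0. 12.] circ [744.7 241.5  73.2] topmean [744.5 241.7] [72. 70.] 452
top yellow px [388. 125.] 856 zmin/max [ 73. 121.] circ [ 641.8 -150.7   74.9] topmean [ 640.7 -149.2] [19. 20.] 62
top yellow px [476. 131.] 281 zmin/max [-2. 25.] circ [ 647.8 -358.2   88.4] topmean [ 647.5 -357.5] [54. 74.] 116
top yellow px [216. 152.] 623 zmin/max [-1. 88.] circ [588.2 238.3  94. ] topmean [619. 257.] [0. 0.] 1
top green px [382. 136.] 492 zmin/max [29. 79.] circ [ 638.7 -151.6   93.5] topmean [ 639.3 -150.7] [75. 82.] 114
top green px [301. 209.] 828 zmin/max [ 75. 121.] circ [457.1  29.   68.1] topmean [456.3  29.5] [20. 18.] 51
top teal px [447. 210.] 2342 zmin/max [-3. 52.] circ [ 467.2 -295.8  134.1] topmean [ 465.  -284.6] [109. 102.] 436
tumbler [435. 117. 286.] 1.039
bowl [ 446. -100.  157.] 1.039
pink [ 360. -113.  212.] 1.039
bottle
[... 346 characters left out ...]
 54.] 33
scene yellow px [252. 252.] 786 zmin/max [ -1. 118.] circ [ 613.3 -159.5  128.9] topmean [ 641.  -147.6] [23. 23.] 87
scene yellow px [163. 270.] 337 zmin/max [ 6. 24.] circ [ 648.4 -356.2   89.5] topmean [ 648.5 -358. ] [57. 74.] 159
scene yellow px [439. 317.] 935 zmin/max [ 1. 10.] circ [747.1 243.5  75.2] topmean [746.9 242.8] [73. 72.] 864
scene green px [335. 186.] 478 zmin/max [ 84. 117.] circ [458.8  31.2  70.3] topmean [460.1  30.8] [22. 21.] 64
scene green px [256. 270.] 761 zmin/max [23. 85.] circ [ 645.9 -147.5   91.1] topmean [ 666.3 -142.6] [21. 50.] 16
scene teal px [208. 201.] 1571 zmin/max [-1. 49.] circ [ 447.6 -295.9  163. ] topmean [ 467.5 -286.5] [119. 116.] 955
```

Request:
move_arm(rows="0 0 6.8 0 0 0 0.06; 0 0 6.76 0 0 0 0.06; 0 0 0 -0.04 0.042 0 0.06; 0 0 0 -0.04 0.042 0 0.06; 0 0 0 -0.04 0.042 0 0.06; 0 0 0 -0.04 0.042 0 0.06; 0 0 0 -0.04 0.042 0 0.06; 0 0 0 -0.04 0.042 0 0.06", squeeze=15)

```text
t: 1.1
eef_pos: [0.3992, -0.4025, 0.2344]
ee_rot: [3.141, -0.0, -3.141]
force: [1.9, 0.1, 0.7]
width: 0.0599
gripper_force: 0.0
```

Request:
move_arm(rows="0 0 0 -0.04 0.042 0 0.06; 0 0 0 -0.04 0.042 0 0.06; 0 0 0 -0.04 0.042 0 0.06; 0 0 0 -0.04 0.042 0 0.06; 0 0 0 -0.04 0.042 0 0.06; 0 0 0 -0.04 0.042 0 0.06; 0 0 0 0 0 0 0.06; 0 0 0 0 0 0 0.06")

```text
t: 2.1
eef_pos: [0.638, -0.1518, 0.2338]
ee_rot: [3.142, -0.002, -3.141]
force: [-0.8, 0.8, 0.3]
width: 0.0599
gripper_force: 0.0
```

Request:
move_arm(rows="0 0 0 -0.003 0.0025 0.02 0.05; 0 0 0 0 0 0.03 0.05; 0 0 0 0 0 0.03 0.05; 0 0 0 0 0 0.025 0.05; 0 0 0 0 0 0.015 0.05; 0 0 0 0 0 0.009 0.05; 0 0 0 0 0 0 0.05; 0 0 0 0 0 0 0.05")

```text
t: 3.1
eef_pos: [0.6418, -0.1497, 0.1065]
ee_rot: [-3.141, 0.001, -3.141]
force: [-0.2, 0.4, -0.0]
width: 0.0497
gripper_force: 0.0
```

```bash
python3 - <<'E'
from h import *
p,d,W=look("scene");cv2.imwrite("pics/s1.png",cv2.resize(p[180:330,170:370],None,fx=3,fy=3))
E
```

```text
scene blue px [335. 204.] 734 zmin/max [10. 84.] circ [462.3  31.8  94.8] topmean [481.6  33. ] [25. 63.] 45
scene blue px [433. 232.] 672 zmin/max [ 84. 118.] circ [590.2 241.7  71.2] topmean [591.1 241.5] [23. 22.] 82
scene yellow px [426. 250.] 917 zmin/max [-2. 84.] circ [584.  257.2 131.7] topmean [603.7 233.3] [43. 57.] 57
scene yellow px [250. 254.] 603 zmin/max [ -1. 184.] circ [ 622.  -159.2  137.8] topmean [ 679.  -120.5] [0. 0.] 1
scene yellow px [162. 271.] 347 zmin/max [ 5. 22.] circ [ 647.2 -357.    89.4] topmean [ 648.7 -357.9] [60. 76.] 216
scene yellow px [439. 317.] 938 zmin/max [ 2. 10.] circ [747.  242.9  74.1] topmean [747.2 242.6] [73. 72.] 858
scene green px [335. 186.] 491 zmin/max [ 84. 117.] circ [458.   31.1  69.8] topmean [458.9  30.8] [22. 21.] 61
scene green px [255. 270.] 815 zmin/max [20. 85.] circ [ 647.6 -147.6   91.7] topmean [ 666.1 -142.8] [22. 50.] 24
scene teal px [194. 198.] 436 zmin/max [ -2. 329.] circ [ 523.9 -267.6  325.2] topmean [ 665.4 -188.2] [0. 0.] 1
```

View pics/s1.png

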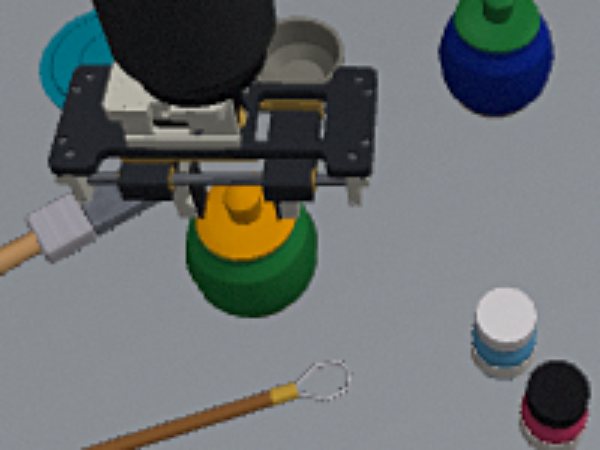

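The picture shows the fingers astride the yellow knob at (240,200) in the crop. Closing.

Request:
move_arm(rows="0 0 0 0 0 0.002 0.045; 0 0 0 0 0 0 0.035; 0 0 0 0 0 0 0.028; 0 0 0 0 0 0 0.02; 0 0 0 0 0 0 0.015; 0 0 0 0 0 0 0.015", squeeze=15)

```text
t: 3.9
eef_pos: [0.6413, -0.1496, 0.1036]
ee_rot: [-3.142, 0.0, -3.141]
force: [0.8, 0.3, 0.4]
width: 0.0238
gripper_force: 15.0
```

Request:
move_arm(rows="0 0 0 0 0 -0.005 0.015; 0 0 0 0 0 -0.01 0.015; 0 0 0 0 0 -0.02 0.015; 0 0 0 0 0 -0.025 0.015; 0 0 0 0 0 -0.02 0.015; 0 0 0 0 0 -0.01 0.015; 0 0 0 0 0 0 0.015")

```text
t: 4.78
eef_pos: [0.6415, -0.1496, 0.1944]
ee_rot: [3.141, 0.002, -3.142]
force: [-0.1, 0.3, -2.0]
width: 0.0239
gripper_force: 15.0
```

Request:
move_arm(rows="0 0 0 0.010 -0.008 0 0.015; 0 0 0 0.025 -0.020 0 0.015; 0 0 0 0.033 -0.025 0 0.015; 0 0 0 0.035 -0.027 0 0.015; 0 0 0 0.033 -0.025 0 0.015; 0 0 0 0.025 -0.020 0 0.015; 0 0 0 0.0135 -0.0114 0 0.015; 0 0 0 0 0 0 0.015")

```text
t: 5.78
eef_pos: [0.4656, -0.2867, 0.1933]
ee_rot: [3.141, -0.001, 3.14]
force: [0.5, -0.5, -1.7]
width: 0.0235
gripper_force: 15.0
```

Request:
move_arm(rows="0 0 0 0 0 0.015 0.015; 0 0 0 0 0 0.025 0.015; 0 0 0 0 0 0.03 0.015; 0 0 0 0 0 0.025 0.015; 0 0 0 0 0 0.01 0.015; 0 0 0 0 0 0.005 0.015; 0 0 0 0 0 0 0.015; 0 0 0 0 0 0 0.015")

```text
t: 6.78
eef_pos: [0.4673, -0.2861, 0.0844]
ee_rot: [-3.141, 0.001, -3.141]
force: [-0.5, -1.1, -0.4]
width: 0.0234
gripper_force: 15.0
```

```bash
python3 - <<'E'
from h import *
p,d,W=look("scene");cv2.imwrite("pics/s2.png",cv2.resize(p[130:280,120:320],None,fx=3,fy=3))
E
```

```text
scene blue px [335. 204.] 722 zmin/max [15. 85.] circ [463.   31.9  94.7] topmean [482.1  34.1] [24. 60.] 28
scene blue px [433. 232.] 666 zmin/max [ -3. 118.] circ [558.  249.2 136. ] topmean [590.6 241. ] [23. 23.] 80
scene yellow px [205. 195.] 368 zmin/max [ 63. 103.] circ [ 468.2 -285.7   69.2] topmean [ 474.9 -280. ] [ 2. 14.] 2
scene yellow px [425. 250.] 923 zmin/max [-3. 85.] circ [572.8 249.1 137.2] topmean [606.6 232.5] [36. 53.] 43
scene yellow px [162. 271.] 342 zmin/max [ 4. 23.] circ [ 647.9 -356.4   89.6] topmean [ 647.9 -356.1] [61. 76.] 201
scene yellow px [439. 317.] 941 zmin/max [ 1. 11.] circ [747.5 243.   74.6] topmean [746.9 242.9] [72. 73.] 766
scene green px [335. 186.] 490 zmin/max [ 84. 117.] circ [458.   30.5  70.7] topmean [459.3  30.8] [20. 21.] 66
scene green px [254. 262.] 1540 zmin/max [ 4. 89.] circ [ 644.2 -149.    93. ] topmean [ 642.2 -150.2] [66. 67.] 196
scene teal px [209. 206.] 1014 zmin/max [-1. 94.] circ [ 448.8 -286.7  155.8] topmean [ 458.5 -257.2] [0. 0.] 1
```

View pics/s2.png

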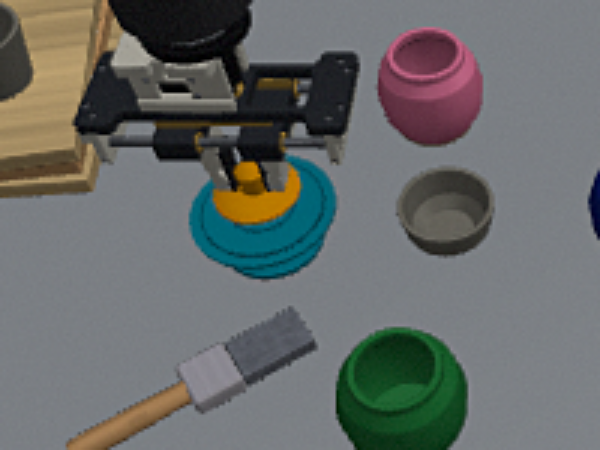

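The yellow lid is level over the wheel centre, (250,195) in the crop, about 10 mm up. The green jar's mouth is now open.

Request:
move_arm(rows="0 0 0 0 0 0.004 0.015; 0 0 0 0 0 0.003 0.015; 0 0 0 0 0 0.002 0.015; 0 0 0 0 0 0.001 0.015; 0 0 0 0 0 0 0.015; 0 0 0 0 0 0 0.015")

```text
t: 7.58
eef_pos: [0.4667, -0.286, 0.0736]
ee_rot: [-3.142, 0.0, -3.142]
force: [-1.1, -0.3, 1.1]
width: 0.0235
gripper_force: 15.0
```

Request:
move_arm(rows="0 0 0 0 0 0.001 0.015; 0 0 0 0 0 0 0.015; 0 0 0 0 0 0 0.015")

```text
t: 7.95
eef_pos: [0.4668, -0.2861, 0.0735]
ee_rot: [-3.141, 0.0, -3.141]
force: [-4.3, 2.9, 10.1]
width: 0.0236
gripper_force: 15.0
```

Contact made; release and rise.

Request:
move_arm(rows="0 0 0 0 0 -0.001 0.024; 0 0 0 0 0 0 0.032; 0 0 0 0 0 0 0.045; 0 0 0 0 0 0 0.055; 0 0 0 0 0 -0.015 0.055; 0 0 0 0 0 -0.035 0.055; 0 0 0 0 0 -0.04 0.055; 0 0 0 0 0 -0.035 0.055")

```text
t: 8.95
eef_pos: [0.467, -0.2862, 0.2013]
ee_rot: [-3.141, 0.002, -3.141]
force: [1.3, -0.4, 0.2]
width: 0.055
gripper_force: 0.0
```

```bash
python3 - <<'E'
from h import *
look("scene");look("top");print(arm.get_state()["eef_pos"])
E
```

```text
scene blue px [335. 204.] 724 zmin/max [ 1. 84.] circ [457.8  28.6 103.1] topmean [480.7  30.6] [30. 67.] 44
scene blue px [433. 232.] 665 zmin/max [  2. 117.] circ [563.2 242.6 124.5] topmean [590.2 241.5] [22. 22.] 84
scene yellow px [206. 196.] 492 zmin/max [43. 87.] circ [ 466.6 -284.3   69.6] topmean [ 467.3 -284.8] [23. 24.] 63
scene yellow px [425. 250.] 923 zmin/max [-2. 85.] circ [583.8 256.9 131.4] topmean [609.7 234.4] [31. 54.] 42
scene yellow px [162. 271.] 339 zmin/max [ 4. 23.] circ [ 648.7 -355.9   89.4] topmean [ 646.7 -356.8] [60. 77.] 191
scene yellow px [439. 317.] 939 zmin/max [ 2. 10.] circ [747.2 242.9  74.4] topmean [747.2 242.6] [72. 72.] 820
scene green px [335. 186.] 482 zmin/max [ 84. 117.] circ [458.5  31.   70.2] topmean [459.3  30.8] [22. 21.] 62
scene green px [254. 262.] 1519 zmin/max [ 4. 88.] circ [ 644.7 -148.8   92.8] topmean [ 642.8 -149.7] [67. 67.] 225
scene teal px [208. 204.] 1049 zmin/max [-1. 48.] circ [ 446.5 -293.6  162.6] topmean [ 466.2 -286.3] [119. 119.] 773
top blue px [203. 145.] 797 zmin/max [ 81. 119.] circ [588.1 239.8  68.9] topmean [588.9 239.3] [21. 23.] 90
top blue px [302. 210.] 464 zmin/max [-2. 80.] circ [457.4  28.9  92.6] topmean [459.7  30.9] [76. 77.] 83
top yellow px [214.  84.] 751 zmin/max [ 1. 13.] circ [745.1 241.2  74. ] topmean [744.2 240.9] [70. 72.] 379
top yellow px [216. 152.] 627 zmin/max [-3. 89.] circ [588.4 238.1  93.7] topmean [620.  253.8] [2. 6.] 2
top green px [301. 209.] 829 zmin/max [ 76. 120.] circ [457.2  28.9  68.1] topmean [457.3  29.5] [23. 23.] 83
top teal px [454. 230.] 275 zmin/max [ -1. 648.] circ [ 426.5 -238.4  229.2] topmean [ 416.8 -124.2] [0. 0.] 1
[ 0.46901898 -0.28698688  0.20408467]
```

Request:
move_arm(rows="0 0 0 0.0095 0.02 0 0.055; 0 0 0 0 0.04 0 0.055; 0 0 0 0 0.05 0 0.055; 0 0 0 0 0.05 0 0.055; 0 0 0 0 0.05 0 0.055; 0 0 0 0 0.05 0 0.055; 0 0 0 0 0.036 0 0.055; 0 0 0 0 0.02 0 0.055")

```text
t: 10.05
eef_pos: [0.4571, 0.0317, 0.1992]
ee_rot: [3.141, 0.001, -3.14]
force: [0.1, -0.4, 0.1]
width: 0.055
gripper_force: 0.0
```

Request:
move_arm(rows="0 0 0 0 0 0 0.05; 0 0 0 0 0 0.02 0.05; 0 0 0 0 0 0.03 0.05; 0 0 0 0 0 0.025 0.05; 0 0 0 0 0 0.01 0.05; 0 0 0 0 0 0.005 0.05; 0 0 0 0 0 0 0.05; 0 0 0 0 0 0 0.05")

```text
t: 11.05
eef_pos: [0.4577, 0.0302, 0.1093]
ee_rot: [3.141, 0.001, -3.141]
force: [0.3, -0.9, 0.2]
width: 0.05
gripper_force: 0.0
```

Request:
move_arm(rows="0 0 0 0 0 0.004 0.045; 0 0 0 0 0 0.0015 0.035; 0 0 0 0 0 0 0.028; 0 0 0 0 0 0 0.02; 0 0 0 0 0 0 0.015; 0 0 0 0 0 0 0.015")

```text
t: 11.8
eef_pos: [0.4572, 0.03, 0.1031]
ee_rot: [-3.142, 0.0, -3.141]
force: [0.3, 0.1, -1.0]
width: 0.0235
gripper_force: 15.0
```

Request:
move_arm(rows="0 0 0 0 0 -0.005 0.015; 0 0 0 0 0 -0.01 0.015; 0 0 0 0 0 -0.02 0.015; 0 0 0 0 0 -0.025 0.015; 0 0 0 0 0 -0.02 0.015; 0 0 0 0 0 -0.01 0.015; 0 0 0 0 0 0 0.015")

```text
t: 12.68
eef_pos: [0.4575, 0.0301, 0.1937]
ee_rot: [3.141, 0.001, -3.142]
force: [0.3, -0.1, -1.9]
width: 0.0235
gripper_force: 15.0
```

Request:
move_arm(rows="0 0 0 -0.012 -0.012 0 0.015; 0 0 0 -0.025 -0.025 0 0.015; 0 0 0 -0.033 -0.033 0 0.015; 0 0 0 -0.036 -0.034 0 0.015; 0 0 0 -0.033 -0.033 0 0.015; 0 0 0 -0.028 -0.027 0 0.015; 0 0 0 -0.0168 -0.0166 0 0.015; 0 0 0 0 0 0 0.015")

```text
t: 13.68
eef_pos: [0.6411, -0.1518, 0.1906]
ee_rot: [-3.142, -0.003, 3.14]
force: [-0.3, -0.0, -1.1]
width: 0.0238
gripper_force: 15.0
```

Request:
move_arm(rows="0 0 0 0 0 0.015 0.015; 0 0 0 0 0 0.025 0.015; 0 0 0 0 0 0.02 0.015; 0 0 0 0 0 0.007 0.015; 0 0 0 0 0 0 0.015; 0 0 0 0 0 0 0.015")

```text
t: 14.42
eef_pos: [0.6415, -0.1504, 0.1269]
ee_rot: [-3.141, 0.001, -3.141]
force: [-0.7, -0.5, -0.3]
width: 0.0236
gripper_force: 15.0
```

```bash
python3 - <<'E'
from h import *
p,d,W=look("scene");cv2.imwrite("pics/s3.png",cv2.resize(p[180:330,170:370],None,fx=3,fy=3))
E
```

```text
scene blue px [335. 197.] 1211 zmin/max [ 0. 88.] circ [462.8  31.9  94.7] topmean [460.6  32. ] [66. 65.] 162
scene blue px [433. 232.] 668 zmin/max [ 84. 117.] circ [590.2 241.3  72. ] topmean [591.  241.1] [23. 23.] 85
scene yellow px [425. 250.] 921 zmin/max [-1. 85.] circ [582.7 255.9 130.6] topmean [609.8 234.1] [32. 54.] 41
scene yellow px [162. 271.] 348 zmin/max [ 7. 23.] circ [ 647.3 -357.    89.5] topmean [ 647.3 -358.4] [55. 75.] 192
scene yellow px [439. 317.] 940 zmin/max [ 1. 10.] circ [747.2 243.3  74.3] topmean [747.2 242.7] [72. 73.] 880
scene green px [253. 262.] 1530 zmin/max [  5. 202.] circ [ 646.1 -147.9   92.2] topmean [ 676.3 -140.3] [ 7. 12.] 3
scene teal px [189. 196.] 176 zmin/max [ -1. 327.] circ [ 524.5 -267.4  322.1] topmean [ 665.1 -189. ] [0. 0.] 1
```

View pics/s3.png

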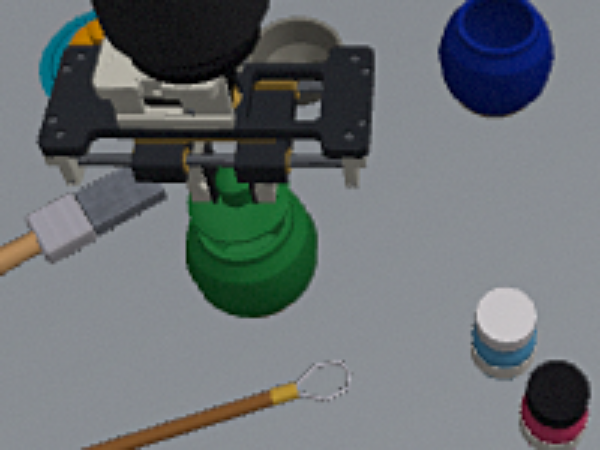

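The green lid hangs level at (243,205) in the crop, over the green jar's mouth. Lower it.

Request:
move_arm(rows="0 0 0 0 0 0.006 0.015; 0 0 0 0 0 0.006 0.015; 0 0 0 0 0 0.005 0.015; 0 0 0 0 0 0.003 0.015; 0 0 0 0 0 0.002 0.015; 0 0 0 0 0 0.001 0.015; 0 0 0 0 0 0 0.015; 0 0 0 0 0 0 0.015")

```text
t: 15.48
eef_pos: [0.6412, -0.1506, 0.1032]
ee_rot: [3.142, 0.0, -3.141]
force: [0.7, -0.8, -1.5]
width: 0.0238
gripper_force: 15.0
```

Request:
move_arm(rows="0 0 0 0 0 0.001 0.015; 0 0 0 0 0 0 0.015; 0 0 0 0 0 0 0.015")

```text
t: 15.85
eef_pos: [0.6413, -0.1506, 0.103]
ee_rot: [-3.141, 0.001, -3.141]
force: [-3.0, 0.4, 4.7]
width: 0.0238
gripper_force: 15.0
```

Request:
move_arm(rows="0 0 0 0 0 0 0.024; 0 0 0 0 0 0 0.032; 0 0 0 0 0 0 0.045; 0 0 0 0 0 0 0.055; 0 0 0 0 0 -0.015 0.055; 0 0 0 0 0 -0.03 0.055; 0 0 0 0 0 -0.03 0.055; 0 0 0 0 0 -0.02 0.055")

```text
t: 16.85
eef_pos: [0.6417, -0.1508, 0.2]
ee_rot: [-3.141, 0.003, -3.141]
force: [-0.4, 1.8, -0.4]
width: 0.0548
gripper_force: 0.0
```

Request:
move_arm(rows="0 0 0 0.01 0.025 0 0.055; 0 0 0 0.01 0.055 0 0.055; 0 0 0 0.01 0.06 0 0.055; 0 0 0 0.01 0.06 0 0.055; 0 0 0 0.005 0.06 0 0.055; 0 0 0 0.005 0.06 0 0.055; 0 0 0 0.003 0.045 0 0.055; 0 0 0 0 0.025 0 0.055")

```text
t: 17.85
eef_pos: [0.5878, 0.2418, 0.1981]
ee_rot: [3.141, 0.001, -3.139]
force: [-0.1, 0.0, 0.6]
width: 0.0549
gripper_force: 0.0
```

```bash
python3 - <<'E'
from h import *
p,d,W=look("scene");look("top");print(arm.get_state()["eef_pos"])
E
```

```text
scene blue px [335. 197.] 1209 zmin/max [ 9. 89.] circ [461.2  31.9  94.9] topmean [460.9  31.9] [66. 65.] 134
scene blue px [433. 232.] 669 zmin/max [ 84. 117.] circ [590.2 241.1  69.7] topmean [590.5 241.4] [23. 22.] 86
scene yellow px [206. 196.] 491 zmin/max [44. 88.] circ [ 466.7 -284.7   69.8] topmean [ 466.2 -284.3] [23. 24.] 58
scene yellow px [426. 250.] 923 zmin/max [-3. 86.] circ [583.2 256.7 132.2] topmean [609.7 232.6] [30. 51.] 32
scene yellow px [162. 271.] 337 zmin/max [ 6. 22.] circ [ 649.  -355.6   89.4] topmean [ 647.6 -357.1] [58. 73.] 210
scene yellow px [439. 317.] 945 zmin/max [2. 9.] circ [747.7 242.6  74.5] topmean [747.  242.6] [72. 72.] 927
scene green px [253. 261.] 1592 zmin/max [ 21. 118.] circ [ 646.3 -147.6   91.1] topmean [ 641.8 -149.1] [24. 23.] 88
scene teal px [208. 204.] 1052 zmin/max [-4. 48.] circ [ 446.  -295.8  166.9] topmean [ 467. -286.] [121. 118.] 716
top blue px [203. 153.] 299 zmin/max [ 81. 298.] circ [567.1 218.  115.9] topmean [549.  166.1] [1. 5.] 2
top blue px [301. 210.] 1423 zmin/max [-2. 90.] circ [456.6  28.5  93.1] topmean [458.6  30.5] [65. 67.] 197
top yellow px [214.  84.] 755 zmin/max [  1. 299.] circ [700.7 210.1 179.4] topmean [626.4 163.8] [1. 9.] 5
top yellow px [476. 131.] 282 zmin/max [-1. 24.] circ [ 645.2 -361.3   89.5] topmean [ 647.  -358.6] [57. 75.] 170
top yellow px [215. 159.] 434 zmin/max [ -2. 262.] circ [561.2 216.2 124.7] topmean [549.5 157.9] [1. 6.] 2
top yellow px [448. 209.] 818 zmin/max [43. 89.] circ [ 465.3 -288.6   73.4] topmean [ 467.6 -286.3] [21. 21.] 78
top green px [386. 129.] 1417 zmin/max [ 31. 119.] circ [ 638.9 -151.4   93.1] topmean [ 641.3 -150.6] [23. 23.] 91
top teal px [446. 210.] 1474 zmin/max [-4. 50.] circ [ 467.2 -295.6  133.9] topmean [ 466.1 -287.2] [116. 116.] 854
[0.58812571 0.24162823 0.19754366]
```

Request:
move_arm(rows="0 0 0 0 0 0 0.05; 0 0 0 0 0 0.02 0.05; 0 0 0 0 0 0.03 0.05; 0 0 0 0 0 0.025 0.05; 0 0 0 0 0 0.01 0.05; 0 0 0 0 0 0.003 0.05; 0 0 0 0 0 0 0.05; 0 0 0 0 0 0 0.05")

```text
t: 18.95
eef_pos: [0.5885, 0.2397, 0.1101]
ee_rot: [3.141, 0.001, -3.141]
force: [0.1, 0.2, -0.6]
width: 0.05
gripper_force: 0.0
```

Request:
move_arm(rows="0 0 0 0 0 0.005 0.045; 0 0 0 0 0 0.0015 0.035; 0 0 0 0 0 0 0.028; 0 0 0 0 0 0 0.02; 0 0 0 0 0 0 0.015; 0 0 0 0 0 0 0.015")

```text
t: 19.7
eef_pos: [0.588, 0.2395, 0.1026]
ee_rot: [3.141, 0.0, -3.141]
force: [0.5, 0.6, -0.2]
width: 0.0236
gripper_force: 15.0
```

Request:
move_arm(rows="0 0 0 0 0 -0.005 0.015; 0 0 0 0 0 -0.01 0.015; 0 0 0 0 0 -0.02 0.015; 0 0 0 0 0 -0.025 0.015; 0 0 0 0 0 -0.02 0.015; 0 0 0 0 0 -0.01 0.015; 0 0 0 0 0 0 0.015")

```text
t: 20.58
eef_pos: [0.5882, 0.2396, 0.1934]
ee_rot: [3.141, 0.001, -3.141]
force: [0.1, -0.1, -2.0]
width: 0.0237
gripper_force: 15.0
```

Request:
move_arm(rows="0 0 0 0.008 -0.013 0 0.015; 0 0 0 0.018 -0.03 0 0.015; 0 0 0 0.024 -0.039 0 0.015; 0 0 0 0.026 -0.042 0 0.015; 0 0 0 0.024 -0.038 0 0.015; 0 0 0 0.018 -0.029 0 0.015; 0 0 0 0.0116 -0.0183 0 0.015; 0 0 0 0 0 0 0.015")

```text
t: 21.58
eef_pos: [0.4575, 0.0289, 0.1924]
ee_rot: [3.142, -0.0, 3.14]
force: [0.3, 0.1, -1.6]
width: 0.0238
gripper_force: 15.0
```

Request:
move_arm(rows="0 0 0 0 0 0.015 0.015; 0 0 0 0 0 0.025 0.015; 0 0 0 0 0 0.02 0.015; 0 0 0 0 0 0.008 0.015; 0 0 0 0 0 0 0.015; 0 0 0 0 0 0 0.015")

```text
t: 22.32
eef_pos: [0.459, 0.0304, 0.125]
ee_rot: [3.141, 0.001, -3.141]
force: [-0.5, 0.7, -1.7]
width: 0.0235
gripper_force: 15.0
```

```bash
python3 - <<'E'
from h import *
p,d,W=look("scene");cv2.imwrite("pics/s4.png",cv2.resize(p[120:270,270:470],None,fx=3,fy=3));look("top")
E
```

```text
scene blue px [335. 195.] 1297 zmin/max [ -1. 152.] circ [432.9  21.4 155.6] topmean [468.7  18.9] [0. 0.] 1
scene yellow px [206. 196.] 493 zmin/max [44. 89.] circ [ 467.  -283.8   69.9] topmean [ 467.2 -283. ] [22. 21.] 53
scene yellow px [428. 243.] 1557 zmin/max [-1. 87.] circ [565.6 246.  147.5] topmean [591.4 240.5] [68. 68.] 238
scene yellow px [162. 271.] 340 zmin/max [ 6. 22.] circ [ 647.4 -357.3   89. ] topmean [ 646.8 -357.2] [59. 74.] 214
scene yellow px [439. 317.] 940 zmin/max [ 2. 10.] circ [747.3 243.   74. ] topmean [746.9 242.6] [73. 73.] 875
scene green px [254. 261.] 1566 zmin/max [ 24. 118.] circ [ 645.8 -147.7   91.5] topmean [ 641.5 -149.4] [24. 23.] 92
scene teal px [208. 204.] 1049 zmin/max [-2. 48.] circ [ 447.4 -295.2  164. ] topmean [ 467.2 -286.1] [120. 118.] 696
top yellow px [214.  84.] 755 zmin/max [ 0. 12.] circ [744.7 241.6  73.1] topmean [744.2 241.8] [71. 70.] 469
top yellow px [476. 131.] 278 zmin/max [11. 26.] circ [ 646.9 -358.5   88.5] topmean [ 645.5 -359.2] [54. 72.] 102
top yellow px [208. 148.] 1511 zmin/max [-3. 92.] circ [588.1 237.8  93.7] topmean [588.8 238.5] [66. 63.] 61
top yellow px [448. 209.] 814 zmin/max [42. 91.] circ [ 466.9 -289.2   74. ] topmean [ 467.4 -286.5] [21. 19.] 49
top green px [386. 129.] 1413 zmin/max [ 31. 120.] circ [ 639.3 -151.5   92.9] topmean [ 641.  -151.4] [23. 21.] 74
top teal px [446. 210.] 1470 zmin/max [-2. 50.] circ [ 468.2 -295.6  133.7] topmean [ 466.3 -287.2] [116. 116.] 821
```

View pics/s4.png

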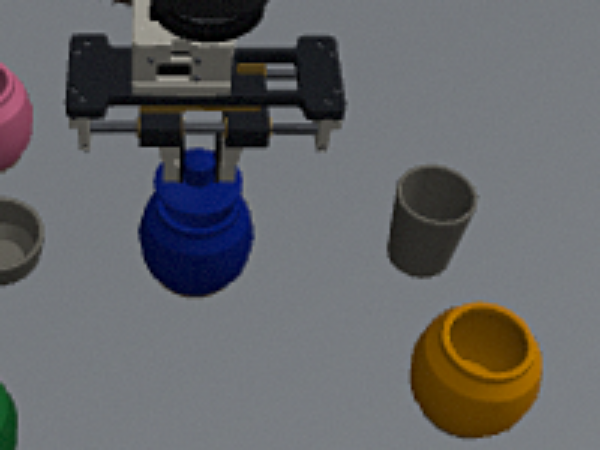

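The blue lid is level at (200,185) in the crop, over the blue jar. Lower it.

Request:
move_arm(rows="0 0 0 0 0 0.006 0.015; 0 0 0 0 0 0.006 0.015; 0 0 0 0 0 0.005 0.015; 0 0 0 0 0 0.003 0.015; 0 0 0 0 0 0.002 0.015; 0 0 0 0 0 0.001 0.015; 0 0 0 0 0 0 0.015; 0 0 0 0 0 0 0.015")

```text
t: 23.42
eef_pos: [0.4586, 0.0301, 0.1023]
ee_rot: [-3.142, 0.001, -3.141]
force: [-4.2, 0.5, 7.4]
width: 0.0236
gripper_force: 15.0
```

Request:
move_arm(rows="0 0 0 0 0 -0.0005 0.024; 0 0 0 0 0 0 0.032; 0 0 0 0 0 0 0.045; 0 0 0 0 0 0 0.055; 0 0 0 0 0 -0.015 0.055; 0 0 0 0 0 -0.03 0.055; 0 0 0 0 0 -0.03 0.055; 0 0 0 0 0 -0.02 0.055")

```text
t: 24.42
eef_pos: [0.4588, 0.0302, 0.1985]
ee_rot: [3.141, 0.001, -3.141]
force: [0.9, -0.2, 0.7]
width: 0.055
gripper_force: 0.0
```

Request:
move_arm(rows="0 0 0 -0.0085 -0.02 0 0.055; 0 0 0 0 -0.04 0 0.055; 0 0 0 0 -0.05 0 0.055; 0 0 0 0 -0.05 0 0.055; 0 0 0 0 -0.05 0 0.055; 0 0 0 0 -0.05 0 0.055; 0 0 0 0 -0.036 0 0.055; 0 0 0 0 -0.0203 0 0.055")

```text
t: 25.42
eef_pos: [0.4666, -0.288, 0.1967]
ee_rot: [3.142, -0.001, 3.14]
force: [0.4, -0.3, -0.3]
width: 0.0549
gripper_force: 0.0
```

Request:
move_arm(rows="0 0 0 0 0 0.0 0.05; 0 0 0 0 0 0.025 0.05; 0 0 0 0 0 0.035 0.05; 0 0 0 0 0 0.035 0.05; 0 0 0 0 0 0.015 0.05; 0 0 0 0 0 0.006 0.05; 0 0 0 0 0 0 0.05; 0 0 0 0 0 0 0.05")

```text
t: 26.42
eef_pos: [0.4678, -0.2864, 0.0822]
ee_rot: [-3.141, 0.002, -3.141]
force: [0.1, 0.5, 0.2]
width: 0.0501
gripper_force: 0.0
```

```bash
python3 - <<'E'
from h import *
p,d,W=look("scene");look("top")
E
```

```text
scene blue px [335. 197.] 1232 zmin/max [ -3. 117.] circ [430.3  22.5 157. ] topmean [461.2  30.8] [21. 21.] 64
scene yellow px [205. 196.] 440 zmin/max [ 45. 109.] circ [ 467.7 -285.1   69.4] topmean [ 477.6 -259.8] [0. 0.] 1
scene yellow px [428. 243.] 1555 zmin/max [-2. 87.] circ [566.6 251.  149.3] topmean [591.7 240.6] [66. 68.] 231
scene yellow px [162. 271.] 348 zmin/max [ 5. 23.] circ [ 647.  -357.3   89.5] topmean [ 646.  -358.4] [57. 76.] 210
scene yellow px [439. 317.] 939 zmin/max [ 1. 11.] circ [746.8 243.3  74.5] topmean [747.  242.3] [72. 72.] 780
scene green px [253. 261.] 1583 zmin/max [ 21. 118.] circ [ 646.3 -147.8   91.6] topmean [ 641.9 -149.5] [25. 23.] 88
scene teal px [209. 207.] 895 zmin/max [-2. 86.] circ [ 467.8 -294.3  135. ] topmean [ 457.5 -244.7] [0. 0.] 1
top blue px [301. 210.] 1421 zmin/max [ -3. 119.] circ [456.7  28.5  93. ] topmean [459.5  29.7] [23. 23.] 93
top yellow px [214.  84.] 754 zmin/max [-2. 15.] circ [744.6 240.9  73.9] topmean [745.  242.4] [63. 68.] 81
top yellow px [476. 131.] 280 zmin/max [ 11. 469.] circ [ 600.1 -295.6  246.9] topmean [ 528.9 -194.7] [0. 0.] 1
top yellow px [208. 148.] 1509 zmin/max [-2. 90.] circ [588.2 238.   93.7] topmean [589.  238.7] [67. 66.] 209
top green px [388. 119.] 638 zmin/max [ 53. 474.] circ [ 614.6 -124.9  156.3] topmean [549.2 -99.5] [10. 48.] 23
top teal px [448. 230.] 377 zmin/max [ -2. 554.] circ [ 424.9 -241.   211.4] topmean [ 423.9 -136.4] [2. 2.] 4
```

Request:
move_arm(rows="0 0 0 0 0 0.006 0.045; 0 0 0 0 0 0.002 0.035; 0 0 0 0 0 0 0.028; 0 0 0 0 0 0 0.02; 0 0 0 0 0 0 0.015; 0 0 0 0 0 0 0.015")

```text
t: 27.28
eef_pos: [0.4669, -0.2862, 0.073]
ee_rot: [3.142, -0.0, -3.142]
force: [0.7, 0.5, -1.9]
width: 0.0231
gripper_force: 15.0
```

Request:
move_arm(rows="0 0 0 0 0 -0.005 0.015; 0 0 0 0 0 -0.01 0.015; 0 0 0 0 0 -0.025 0.015; 0 0 0 0 0 -0.03 0.015; 0 0 0 0 0 -0.03 0.015; 0 0 0 0 0 -0.015 0.015; 0 0 0 0 0 -0.006 0.015; 0 0 0 0 0 0 0.015")

```text
t: 28.28
eef_pos: [0.4667, -0.2861, 0.1937]
ee_rot: [3.141, -0.0, -3.142]
force: [-0.2, -0.3, -1.9]
width: 0.0235
gripper_force: 15.0
```

Request:
move_arm(rows="0 0 0 -0.005 0.015 0 0.015; 0 0 0 -0.01 0.03 0 0.015; 0 0 0 -0.01 0.04 0 0.015; 0 0 0 -0.01 0.045 0 0.015; 0 0 0 -0.01 0.048 0 0.015; 0 0 0 -0.01 0.048 0 0.015; 0 0 0 -0.01 0.048 0 0.015; 0 0 0 -0.01 0.048 0 0.015")

```text
t: 29.28
eef_pos: [0.5415, 0.0381, 0.1932]
ee_rot: [-3.141, -0.001, -3.141]
force: [0.5, -0.8, -1.6]
width: 0.0239
gripper_force: 15.0
```

Request:
move_arm(rows="0 0 0 -0.01 0.048 0 0.015; 0 0 0 -0.01 0.045 0 0.015; 0 0 0 -0.01 0.04 0 0.015; 0 0 0 -0.01 0.033 0 0.015; 0 0 0 -0.005 0.022 0 0.015; 0 0 0 -0.0025 0.015 0 0.015; 0 0 0 0 0 0 0.015; 0 0 0 0 0 0 0.015")

```text
t: 30.28
eef_pos: [0.5891, 0.2381, 0.194]
ee_rot: [-3.141, -0.0, 3.141]
force: [-0.4, 0.5, -1.6]
width: 0.0236
gripper_force: 15.0
```

Request:
move_arm(rows="0 0 0 0 0 0.015 0.015; 0 0 0 0 0 0.025 0.015; 0 0 0 0 0 0.02 0.015; 0 0 0 0 0 0.007 0.015; 0 0 0 0 0 0 0.015; 0 0 0 0 0 0 0.015")

```text
t: 31.02
eef_pos: [0.5899, 0.2389, 0.1279]
ee_rot: [3.141, 0.001, -3.142]
force: [-0.0, 0.3, -1.7]
width: 0.0239
gripper_force: 15.0
```

```bash
python3 - <<'E'
from h import *
p,d=arm.grab_frame("scene");cv2.imwrite("pics/s5.png",cv2.resize(p[150:300,330:530],None,fx=3,fy=3))
E
```

```text
(no output)
```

View pics/s5.png

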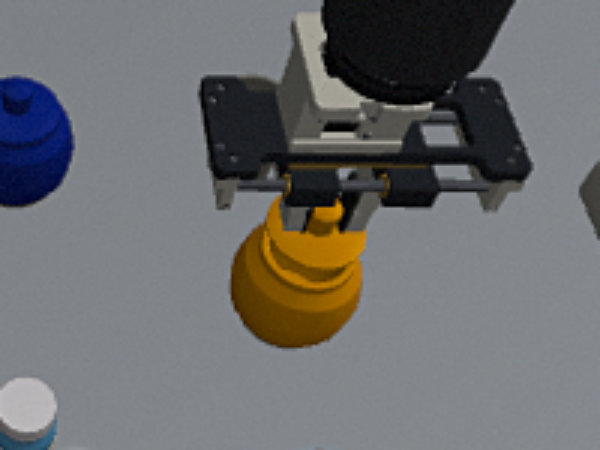

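The yellow lid is over the yellow jar at (318,235) in the crop, and the blue jar is closed. Lower it.

Request:
move_arm(rows="0 0 0 0 0 0.007 0.015; 0 0 0 0 0 0.007 0.015; 0 0 0 0 0 0.005 0.015; 0 0 0 0 0 0.003 0.015; 0 0 0 0 0 0.002 0.015; 0 0 0 0 0 0.001 0.015; 0 0 0 0 0 0 0.015; 0 0 0 0 0 0 0.015")

```text
t: 32.08
eef_pos: [0.5895, 0.2389, 0.1028]
ee_rot: [3.141, 0.001, -3.141]
force: [-2.2, -0.5, 5.6]
width: 0.0234
gripper_force: 15.0
```

Request:
move_arm(rows="0 0 0 0 0 -0.0005 0.024; 0 0 0 0 0 0 0.032; 0 0 0 0 0 0 0.045; 0 0 0 0 0 0 0.055; 0 0 0 0 0 -0.015 0.055; 0 0 0 0 0 -0.03 0.055; 0 0 0 0 0 -0.03 0.055; 0 0 0 0 0 -0.05 0.055")

```text
t: 33.08
eef_pos: [0.5887, 0.2384, 0.2284]
ee_rot: [-3.14, -0.002, -3.142]
force: [1.5, 1.2, -0.2]
width: 0.0552
gripper_force: 0.0
```

Request:
move_arm(rows="0 0 0 0.02 -0.02 0 0.055; 0 0 0 0.03 -0.04 0 0.055; 0 0 0 0.03 -0.05 0 0.055; 0 0 0 0.03 -0.05 0 0.055; 0 0 0 0.01 -0.03 0 0.055; 0 0 0 0 0 0 0.055; 0 0 0 0 0 0 0.055; 0 0 0 0 0 0 0.055")

```text
t: 34.08
eef_pos: [0.4699, 0.0494, 0.2278]
ee_rot: [3.142, 0.0, -3.141]
force: [1.0, 0.6, -0.8]
width: 0.055
gripper_force: 0.0
```

```bash
python3 - <<'E'
from h import *
p,d,W=look("scene");cv2.imwrite("pics/s6.png",p);look("top")
E
```

```text
scene blue px [335. 196.] 1215 zmin/max [ -1. 117.] circ [430.5  26.8 154.5] topmean [461.3  30.8] [21. 21.] 59
scene yellow px [429. 242.] 1610 zmin/max [ -2. 117.] circ [572.5 258.  148.7] topmean [590.7 238.3] [24. 23.] 84
scene yellow px [162. 270.] 339 zmin/max [ 6. 23.] circ [ 648.9 -355.6   89.3] topmean [ 647.  -356.5] [59. 76.] 202
scene yellow px [439. 317.] 932 zmin/max [ 2. 10.] circ [747.2 242.6  74.1] topmean [747.1 242.3] [73. 73.] 862
scene green px [254. 261.] 1554 zmin/max [ 23. 118.] circ [ 645.3 -147.8   91.5] topmean [ 641.2 -149.3] [23. 23.] 90
scene teal px [208. 201.] 1569 zmin/max [-2. 49.] circ [ 448.9 -297.3  163.1] topmean [ 467.5 -285.4] [120. 118.] 958
top blue px [301. 225.] 270 zmin/max [ -1. 421.] circ [430.7  26.9  73.3] topmean [427.9  29.1] [0. 0.] 1
top yellow px [214.  84.] 747 zmin/max [ 0. 13.] circ [744.5 241.5  73.9] topmean [743.3 241.2] [69. 70.] 316
top yellow px [476. 131.] 279 zmin/max [ 1. 26.] circ [ 645.4 -361.7   90.4] topmean [ 648.3 -359.1] [52. 67.] 91
top yellow px [192. 138.] 129 zmin/max [ 68. 660.] circ [548.3 183.  221.9] topmean [492.3  88.4] [20. 12.] 39
top green px [386. 129.] 1417 zmin/max [ 32. 120.] circ [ 638.7 -151.2   92.9] topmean [ 640.9 -150.5] [23. 23.] 78
top teal px [447. 210.] 2341 zmin/max [-4. 51.] circ [ 466.9 -295.6  134.2] topmean [ 466.1 -286.8] [112. 116.] 834
```

View pics/s6.png

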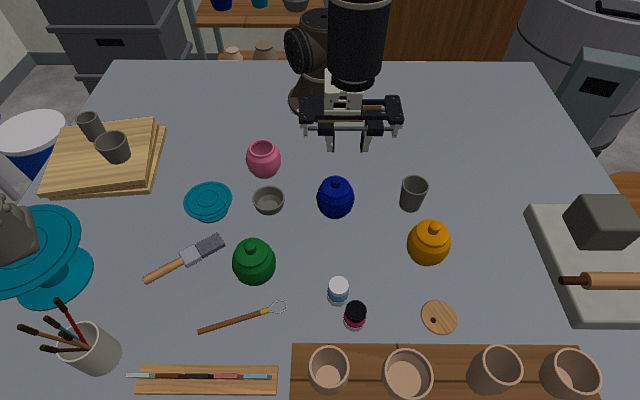

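All three lids are seated on matching jars: blue (335,196), yellow (429,242) and green (254,261), knob tops at 117–118 mm. The clay pots stand where they were and the gripper is clear.

```bash
python3 -c "
from station import arm
print(arm.job_done())"
```

```text
the job is handed in; nothing more can be done
None
```

The lids are changed round and the job is handed in at about 34 s: in the last pictures every jar wears the lid of its own colour, seated, with the jars and clay pots where they stood; no verdict came back.

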